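# Draw the blade-chest bolt with the hooked reaching rod

### The job

The lid of the blade chest at the far side of the cutting table is bolted, out of arm's reach: take up the hooked rod, catch the upright post of the bolt with its hook and draw the bolt back by feel until the lid comes free and lifts by itself. Never pull hard against the bolt's stop or press hard on the chest with the rod, and keep the robot itself off the chest. Then lay the rod down flat on the blue cutting mat without dropping it, and leave everything else on the table and the chest where it is.

Things in the scene. Friction and masses are not known exactly. Their poses are not given: they have to be found in the camera images.
- chest: light-wood blade chest, fixed, 340 deep (x), 368 wide (y), 120 mm high, standing on the mat. Origin: on the mat under the middle of its front face; x points away from the robot (yaw within 0.2 rad of world x), z up. Flat top: a fixed front deck (chest x -4 to 142 mm, its top at chest z 120 mm, 123 mm over the table), behind it the lid, level with the deck
- bolt_plate (a point): on the deck top, middle of the tower bolt's steel back plate, 113 (x) by 36 mm; axes as the chest's. The bolt runs along chest x in two straps, 19 mm high over the deck; its shank reaches over the lid's front edge under a keeper on the lid (20 mm over the deck, 76 mm along +x from here, 23 mm wide) and holds the lid down
- bolt_knob (a point): on the axis of the bolt's upright steel post, 28 mm over the deck; axes as the chest's. Post 10 mm thick, head 13 mm, top 42 mm over the deck. The bolt opens along chest -x (towards the robot) with 4 to 6 N of friction and stays where left. A collar meets the near strap as a firm stop after 31 to 45 mm: how far is not measured; the lid comes free only in the last 2 to 3 mm before it
- lid_edge (a point): middle of the lid's front edge, top side, 143 mm from the chest's front face and level with the deck while shut (123 mm over the table; 2 mm more as held down by the bolt). Once the bolt is clear, struts lift the lid slowly (1 to 2 s) by itself about its back edge, this point rising 58 mm
- rod_grip (a point): centre of the hooked rod's beech handle: bar 140 long (x), 26 wide (y), 30 mm high (z), lying on the mat, centre 18 mm over the table. x points along the rod to the hook, z up, y to the rod's left. A straight 8 mm aluminium shaft runs on from the handle at mid-height. The rod weighs 95 to 160 g and balances about 30 mm ahead of this point
- rod_hook (a point): J hook at the rod's end, level as it lies: 260 mm from rod_grip the 8 mm bar turns square to the rod's left (+y) for 34 mm, then back towards the handle for 20 mm as a lip beside the shaft. Clear opening between shaft and lip 26 mm, about 20 mm deep. This point: middle of the cross-bar's inner side, 256 mm ahead of rod_grip and 17 mm to its left; axes as the rod's
- mat: blue cutting mat with a yellow grid, fixed, 620 (x) by 1200 (y) by 3 mm; origin: centre of its underside, on the table, axes as the world's
- spool: bystander: thread spool standing on the chest's deck left of the bolt, 38 mm diameter, 54 mm high; origin: centre of its underside
- pin_tin: bystander: round tin on the chest's deck right of the bolt, 66 mm diameter, 22 mm high; origin: centre of its underside
- cutter: bystander: yellow rotary cutter lying on the mat, about 170 x 30 x 45 mm, long along its x; origin: its underside near the middle
- spray: bystander: clear bottle standing on the mat, 56 mm diameter, 130 mm high; origin: centre of its underside
- tape: bystander: green roll of tape lying flat, 90 mm diameter, 25 mm high; origin: centre of its underside
- glasses: bystander: black spectacles standing on the mat with open side arms, 122 wide (y), 45 mm high, arms 135 mm long along +x; origin: under the bridge
- ruler: bystander: yellowish acrylic ruler lying flat, 300 (x) by 60 by 4 mm; origin: centre of its underside

How it is judged:
On the way, in this order (a step that is already met when the one before it is completed fails the run):
1. the rod is lifted off the mat in the gripper (contact force between the fingers and rod above 1 N and height (world z) of rod_grip above 0.06 m), for 0.2 s.
2. with the rod in hand, the bolt is drawn until the lid comes free and rises (contact force between the fingers and rod above 1 N and height (world z) of lid_edge above 0.16 m), for 0.1 s.
At the end, for the whole second after the job is handed in: The chest's bolt is drawn clear and its lid has lifted, the front edge up by over 35 mm (above 0.160 m); the rod lies flat (within 0.1 rad) and still on the cutting mat, handle and hook both over the mat (height (world z) of lid_edge above 0.16 m and x of rod_grip in the frame of mat between -0.3 and 0.3 m and y of rod_grip in the frame of mat between -0.59 and 0.59 m and x of rod_hook in the frame of mat between -0.3 and 0.3 m and y of rod_hook in the frame of mat between -0.59 and 0.59 m and height (world z) of rod_grip below 0.024 m and height (world z) of rod_hook below 0.03 m and angle between rod_grip's own z axis and vertical below 0.1 rad and linear speed of rod below 0.02 m/s); the robot touches nothing.
It fails at once if the rod pulls or presses on the chest, its bolt or its lid with more than 16 N (contact force between rod and chest above 16 N).
It fails at once if the robot itself touches the chest, its bolt or its lid (contact force between any of the fingers, the arm and chest above 0.5 N).
It fails at once if the rod is let go while its handle is more than 60 mm above the table (height (world z) of rod_grip above 0.06 m and contact force between the fingers and rod below 0.2 N).
It fails at once if a bystander is moved by more than 25 mm (distance of any of spool, pin_tin, cutter, spray, tape, glasses, ruler from where it was at the start of the episode above 0.025 m).
It fails at once if the spool or the bottle is tipped over (angle between any of spool, spray's own z axis and vertical above 0.5 rad).
It also fails if it takes over 64 s, if anything falls off the work surface, if the arm or the gripper's body presses on something with over 40 N, if the wrist force passes 120 N, or if a joint passes its speed limit or range.

### The arm

A 7-joint arm with a two-finger parallel gripper is mounted at the origin on the work surface. World frame = base frame: x ahead of the robot, y to its left, z up, the work surface at z = 0. Lengths are in m, angles in rad, forces in N, time in s.
With the tool pointing down it reaches from about 0.35 to 0.9 m from the base axis. Payload 8.1 kg.
Tool frame: the origin (TCP) lies on the centre line of the jaws, within the pads' length; the fingertips stand 19 mm ahead of it and the grasp point (between the pads) is the TCP; z points along the fingers, y is the direction in which the jaws open and shut (so a half turn about z gives the same grasp; the last joint's range is limited). The gripper opens to 92 mm and grips with 3 to 60 N. Pads are 19 mm wide; open, the fingers measure 130 mm over their backs; the gripper's body (75 mm by 190 mm) begins 47 mm behind the grasp point.
Start: joints at [-1.389, 0.434, 0.025, 1.573, -0.012, 1.134, -0.075], TCP at [0.176, 0.6, 0.246] pointing down, gripper open.
Joint ranges: [-2.62, 2.62], [-0.44, 2.09], [-1.27, 1.32], [0.08, 2.57], [-1.32, 4.46], [0.12, 2], [-2.74, 2.74]. Speed limits (rad/s): [2.22, 2.22, 3.01, 3.01, 3.14, 3.14, 3.14].

### API

Orientations are given as a rotation vector (axis times angle).
In Python, from cell import monitor, imaging, workorder, outline_of gives the robot as it stands.
- The arm moves only by the tool move_arm, never from a script. Its argument "series" is a list of rows, each a list of 6 numbers: the shift along the world's x, y, z in cm, then the turn, a rotation vector about the world's x, y, z in degrees. A call has 1 to 8 rows; each row shifts and turns the commanded pose from where the row before left it; what a row does not reach is not made up. A row lasts 1/10 s, in which the tool goes at most 50 mm and 8.59 degrees, less where a joint would pass 70% of its speed; a pose out of reach is approached as far as the arm can. A call with a gripper value outside its range is refused whole. "grip" is the opening, from 0 (shut) to 1 (fully open), set as the call begins (left out, the last holds). The fingers move at their own pace and stop on an object; "force" is the grip in N (left out, the last holds). Time passes only in rows, so rows that do not move let the fingers close. It gives the time, the measured TCP pose, the force and the opening at its end, in the units of the state.
- monitor.observe(): the state, without advancing time (a new reading comes with each control period).
- imaging.get_image(name): name is "side" or "top"; returns a dict with "color" (420x560x3 uint8, red, green, blue), "fx", "fy", "cx", "cy" (pixels), "dist_coeffs" ([k1, k2, p1, p2, k3] as OpenCV has them; the pictures are not rectified), "rvec" (rotation vector, rad) and "tvec" (3), from world to camera coordinates, as OpenCV has them. Camera axes: x right, y down, z forward; pixel columns grow to the right and rows downward; lengths in m; the calibration is good to about 2 mm. A picture is of the moment at which its call begins. There is no depth.
- workorder.sign_off(): hands the job in, once; it reports no verdict.
Trained networks look in the newest picture that a camera, given by its name, has taken for a name from the list of things; names that differ only in an ending like _2 or _b are one class to them, and where a whole thing is asked for, a point or a joint stands for the part that bears it (a point fixed in the world has none). Each returns a list of dicts, best first, with "p" (0 to 1); they miss things now and then, are a little off and sometimes report something else, mostly with a low value. They report only what shows in the picture. A call takes as long as a camera call.
- outline_of(camera, thing): "mask" (420x560 bool, what is visible of it) and "rect" ([left, top, width, height] in pixels, round what is visible of it).
The state is a dict: "clock": time; "joints": joint angles; "dq": joint speeds; "joint_efforts": joint torques, N m; "position": TCP position; "ee_rot": TCP orientation; "force": force on the tool from outside, world axes, zero at the start; "ft_torque": the same for the moment, N m; "width": opening from 0.0 (shut) to 1.0 (fully open).
Only numpy, scipy, OpenCV 4.12 (cv2) and the standard library are available. Lean on these libraries where they do the work, as an engineer would, in place of code of your own. Each camera call takes 0.05 s, during which the arm holds its last target. There are 200 camera calls.

## Working session

There is one attempt and no reset: what is moved stays moved. The work goes in short steps, Python scripts to look and compute and a tool call to move; the robot and the scene stay as the last step left them, time stands still between calls to the robot, and variables do not carry over. Pictures are saved under pics/ and viewed, about 8 in all and at most 12, crops included, and the job is handed in when it is done.

Besides the shell and the picture viewer there is one more tool, called as a command line: name --pt "numbers of a row" for each row, then --argument value for the rest. move_arm: Moves the arm, as the interface text tells. Its arguments: {"type":"object","properties":{"series":{"type":"array"},"grip":{"type":"number"},"force":{"type":"number"}},"required":["series"]}

```bash
mkdir -p pics; ls; cat > h.py <<'E'
import numpy as np, cv2
from cell import monitor, imaging, workorder, outline_of
def cam(n):
    im=imaging.get_image(n); 
    K=np.array([[im['fx'],0,im['cx']],[0,im['fy'],im['cy']],[0,0,1.]])
    return im['color'],K,np.array(im['dist_coeffs'],float),np.array(im['rvec'],float),np.array(im['tvec'],float)
def ray(c,px):
    _,K,d,r,t=c; R=cv2.Rodrigues(r)[0]
    p=cv2.undistortPoints(np.array(px,float).reshape(-1,1,2),K,d).reshape(-1,2)
    D=np.c_[p,np.ones(len(p))]@R; return -R.T@t, D
def atz(c,px,z):
    o,D=ray(c,px); return o+D*((z-o[2])/D[:,2])[:,None]
def proj(c,P):
    return cv2.projectPoints(np.array(P,float).reshape(-1,1,3),c[3],c[4],c[1],c[2])[0].reshape(-1,2)
def tri(c1,p1,c2,p2):
    o1,d1=ray(c1,p1);o2,d2=ray(c2,p2);d1=d1[0];d2=d2[0]
    s=np.linalg.lstsq(np.c_[d1,-d2],o2-o1,rcond=None)[0]
    a=o1+s[0]*d1;b=o2+s[1]*d2; return (a+b)/2,np.linalg.norm(a-b)
E
python3 - <<'E'
from h import *
for n in('side','top'):
    c=cam(n); cv2.imwrite(f'pics/{n}0.png',cv2.resize(c[0][:,:,::-1],(784,588)))
    print(n,'campos',-cv2.Rodrigues(c[3])[0].T@c[4],'f',c[1][0,0])
    for t in 'chest bolt_plate bolt_knob lid_edge rod_grip rod_hook spool pin_tin cutter spray tape glasses ruler'.split():
        for o in outline_of(n,t)[:2]:
            ys,xs=np.nonzero(o['mask']); print(t,round(o['p'],2),o['rect'],xs.mean().round(1),ys.mean().round(1))
print(monitor.observe())
E
```

```text
pics
side campos [ 0.13629118 -0.94882617  1.06893909] f 395.5220713806541
chest 0.88 [262.0, 143.4, 119.5, 97.7] 318.5 190.7
bolt_plate 0.93 [256.6, 144.7, 124.6, 96.6] 318.8 190.8
bolt_plate 0.16 [140.6, 138.8, 288.4, 281.2] 267.4 283.4
lid_edge 0.59 [290.5, 144.9, 86.7, 61.4] 335.6 175.0
rod_grip 0.7 [227.3, 225.5, 53.1, 73.5] 259.8 269.7
rod_hook 0.75 [226.4, 235.4, 50.8, 63.1] 261.9 272.3
spool 0.48 [322.0, 277.3, 31.2, 44.6] 336.8 303.1
spool 0.39 [257.6, 144.3, 125.4, 96.9] 318.8 190.8
pin_tin 0.81 [301.5, 190.4, 21.7, 15.2] 311.3 198.0
cutter 0.58 [321.6, 280.2, 30.9, 39.5] 335.9 304.0
spray 0.64 [236.8, 150.0, 10.3, 28.3] 242.9 165.1
spray 0.25 [302.8, 190.7, 20.5, 16.7] 311.1 197.8
ruler 0.78 [258.5, 333.2, 104.1, 63.7] 308.5 362.6
top campos [ 0.42838516 -0.03089674  1.72192185] f 539.3412968330606
chest 0.82 [182.3, 70.3, 121.1, 121.6] 241.8 129.8
bolt_plate 0.84 [181.9, 70.2, 123.3, 120.9] 241.9 129.9
bolt_plate 0.26 [270.2, 148.0, 20.5, 19.7] 279.6 157.3
bolt_knob 0.53 [180.2, 69.5, 126.3, 121.8] 241.9 129.9
rod_grip 0.66 [252.4, 239.0, 109.4, 23.4] 317.7 247.4
rod_hook
[... 447 characters left out ...]
7
{'clock': 1.4, 'joints': array([-1.38862027,  0.43452111,  0.0250513 ,  1.57320136, -0.01158627,
        1.13402333, -0.07512408]), 'dq': array([ 3.63816872e-05,  5.92017770e-04, -4.90835036e-04,  1.29025408e-03,
       -2.96773055e-04,  9.56959315e-04,  6.49266068e-04]), 'joint_efforts': array([ 4.74730696e-04, -6.67667270e+01,  9.84051302e-01, -3.14796746e+01,
       -6.06617122e-02,  3.29026859e-02,  3.70359828e-05]), 'position': array([0.17564922, 0.59981558, 0.24572879]), 'ee_rot': array([ 4.46041424e-01,  3.10972063e+00, -1.64831328e-05]), 'force': array([-0.40148594,  0.36423017, -0.65139132]), 'ft_torque': array([-0.00010931, -0.00029531,  0.01902174]), 'width': 0.9999805801471691}
```

View both.

View pics/top0.png

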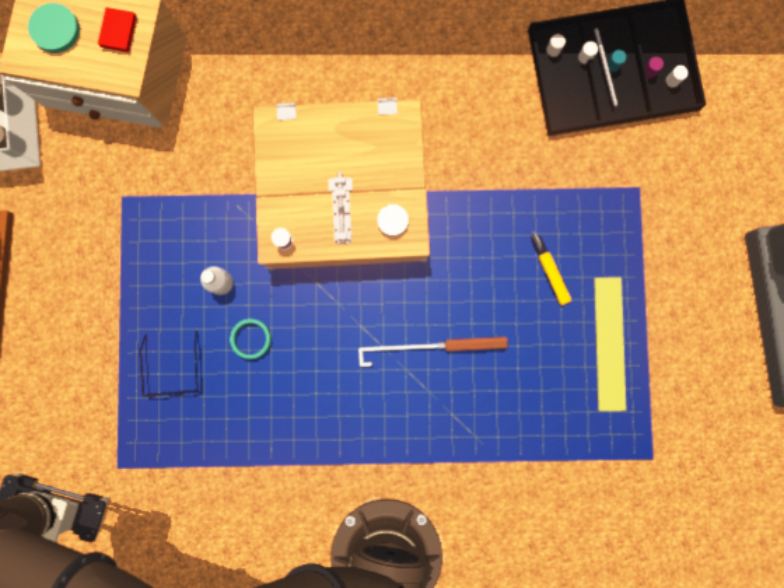

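View pics/side0.png

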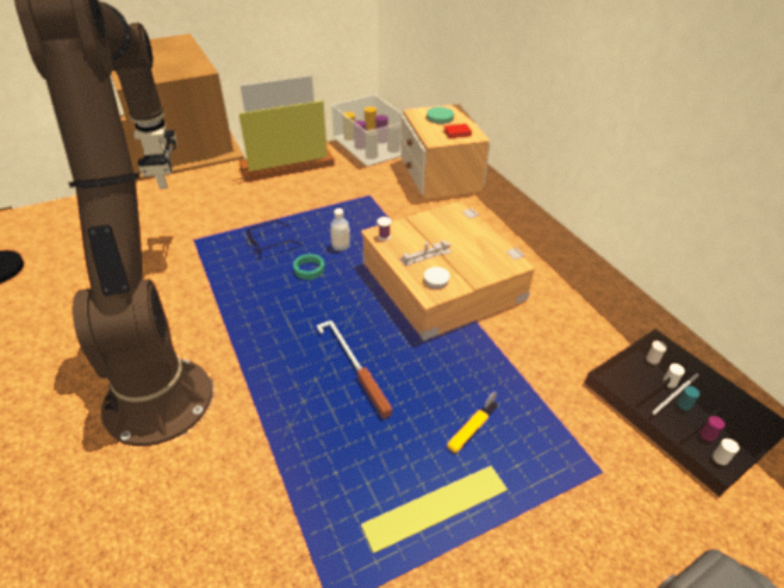

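The pictures show the rod at (435,347) in the top view, pointing to +y with its lip towards the robot. The bolt is at (342,210). The handle's path to the chest front is clear. I'll take close crops of the bolt and hook.

```bash
python3 - <<'E'
from h import *
cs={n:cam(n) for n in('side','top')}
import pickle; pickle.dump(cs,open('c0.pkl','wb'))
def crop(n,x,y,w,h,s):
    return cv2.resize(cs[n][0][y:y+h,x:x+w,::-1],(w*s,h*s),interpolation=cv2.INTER_CUBIC)
a=crop('top',225,115,50,65,8);b=crop('side',275,155,50,65,8)
cv2.imwrite('pics/bolt.png',np.hstack([a,b]))
a=crop('top',250,232,120,35,6);b=crop('side',220,222,65,40,6); b=np.pad(b,((0,0),(0,720-390),(0,0)))
cv2.imwrite('pics/rod.png',np.vstack([a,b]))
# handle by colour
cen={}
for n in cs:
    im=cs[n][0]; hsv=cv2.cvtColor(im,cv2.COLOR_RGB2HSV)
    m=((hsv[...,0]<12)|(hsv[...,0]>172))&(hsv[...,1]>110)&(hsv[...,2]>50)
    x0,y0,x1,y1=(250,232,370,265) if n=='top' else (220,222,290,305)
    mm=np.zeros_like(m);mm[y0:y1,x0:x1]=m[y0:y1,x0:x1]
    _,lab,st,ce=cv2.connectedComponentsWithStats(mm.astype(np.uint8)); i=1+st[1:,4].argmax()
    print(n,st[i],ce[i]); cen[n]=ce[i]
    ys,xs=np.nonzero(lab==i); print(cv2.minAreaRect(np.c_[xs,ys].astype(np.float32)))
print(tri(cs['top'],cen['top'],cs['side'],cen['side']), atz(cs['top'],cen['top'],.033))
E
```

```text
side [256 263  23  35 297] [267.14141414 279.9023569 ]
((267.03363037109375, 279.6697082519531), (38.261932373046875, 8.178740501403809), 58.24052047729492)
top [318 241  44  10 326] [339.9601227  245.36809816]
((339.5461120605469, 245.42271423339844), (7.49064302444458, 43.29591751098633), 87.1375961303711)
(array([ 0.46651981, -0.21020959,  0.01480562]), np.float64(0.001005784332661473)) [[ 0.46564569 -0.20812641  0.033     ]]
```

View pics/bolt.png

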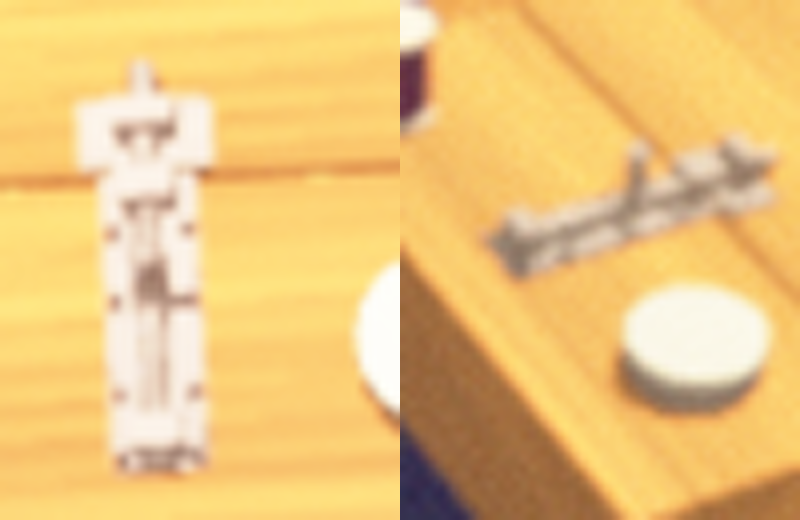

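View pics/rod.png

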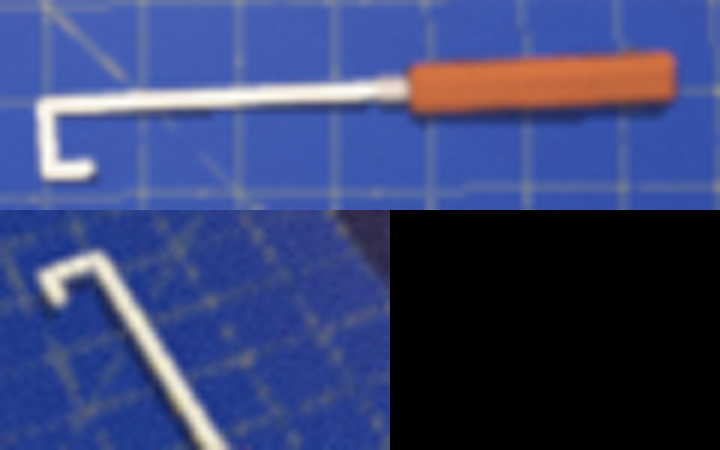

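The bolt's post head shows at top (243.9,150.2) and side (305,174). The hook corner is at top (257.6,249.4).

```bash
python3 - <<'E'
from h import *
import pickle; cs=pickle.load(open('c0.pkl','rb')); T,S=cs['top'],cs['side']
ct=lambda x,y:[225+x/8-.44,115+y/8-.44]; cd=lambda x,y:[275+x/8-.44,155+y/8-.44]
print('posttop',tri(T,[ct(152,278)],S,[cd(238,148)]), atz(T,[ct(152,280)],.163), atz(S,[cd(238,148)],.163))
print('tin', tri(T,[[279.4,157.5]],S,[[311.3,198.0]]))
# plate corners on deck z .126
q=atz(T,[ct(112,470),ct(208,466),ct(100,178),ct(200,178)],.126);print('plate',q.round(4),q.mean(0))
ax=(q[2]+q[3]-q[0]-q[1]);print('yaw',np.arctan2(ax[1],ax[0]))
# lid seam line & chest front top edge
s=atz(T,[ct(0,185),ct(400,167)],.124);d=s[1]-s[0];print('seam yaw',np.arctan2(d[0],-d[1]) , s.round(4))
f=atz(T,[[258/1.4,262/1.4],[428/1.4,259/1.4]],.123);d=f[1]-f[0];print('front',f.round(4),np.arctan2(d[0],-d[1]))
# rod
cr=lambda x,y:[250+x/6-.42,232+y/6-.42]
r=atz(T,[cr(46,105),cr(48,176),cr(378,90),cr(92,170)],.018);print('rod hook corner,lipcorner,shaftstart,liptip',r.round(4))
h=atz(T,[cr(411,88),cr(676,78)],.03);print('handle ends',h.round(4))
d=r[0]-h.mean(0);print('yaw rod',np.degrees(np.arctan2(d[1],d[0])),np.linalg.norm(d[:2]))
print('rod tri corner',tri(T,[cr(46,105)],S,[[220+98/6-.4,222+(258-210)/6-.4]]))
E
```

```text
posttop (array([0.75198942, 0.07874701, 0.16542832]), np.float64(0.008438063423855712)) [[0.74781091 0.08059628 0.163     ]] [[0.75790494 0.08053807 0.163     ]]
tin (array([ 0.72971022, -0.02452326,  0.13054399]), np.float64(0.0025609584000247402))
plate [[0.6836 0.0989 0.126 ]
 [0.6845 0.063  0.126 ]
 [0.7947 0.1024 0.126 ]
 [0.794  0.0648 0.126 ]] [0.73918358 0.08228577 0.126     ]
yaw 0.023821153136418645
seam yaw 0.028353961120570228 [[ 0.7931  0.1403  0.124 ]
 [ 0.7974 -0.0105  0.124 ]]
front [[ 0.645   0.2618  0.123 ]
 [ 0.6453 -0.1013  0.123 ]] 0.0007295806525312953
rod hook corner,lipcorner,shaftstart,liptip [[ 0.4586  0.051   0.018 ]
 [ 0.4215  0.0504  0.018 ]
 [ 0.4636 -0.1234  0.018 ]
 [ 0.4243  0.0273  0.018 ]]
handle ends [[ 0.4641 -0.14    0.03  ]
 [ 0.467  -0.2781  0.03  ]]
yaw rod 91.52838569507016 0.260169846107084
rod tri corner (array([0.45903582, 0.05098675, 0.01614808]), np.float64(0.0007971514360114369))
```

move_arm --pt "1.5 -4 -0.4 0 0 -4" --pt "1.5 -4 -0.4 0 0 -4" --pt "1.5 -4 -0.4 0 0 -4" --pt "1.5 -4 -0.4 0 0 -4" --pt "1.5 -4 -0.4 0 0 -4" --pt "1.5 -4 -0.4 0 0 -4" --pt "1.5 -4 -0.4 0 0 -4" --pt "1.5 -4 -0.4 0 0 -4" --grip 0.7

```text
clock: 2.3
position: [0.296, 0.2783, 0.2138]
ee_rot: [1.29, 2.865, 0.001]
force: [1.0, 0.5, 0.5]
width: 0.701
```

move_arm --pt "1.5 -4 -0.4 0 0 -4" --pt "1.5 -4 -0.4 0 0 -4" --pt "1.5 -4 -0.4 0 0 -4" --pt "1.5 -4 -0.4 0 0 -4" --pt "1.5 -4 -0.4 0 0 -4" --pt "1.5 -4 -0.4 0 0 -4" --pt "1.5 -4 -0.4 0 0 -4" --pt "1.5 -4 -0.4 0 0 -4"

```text
clock: 3.1
position: [0.4162, -0.0418, 0.182]
ee_rot: [2.029, 2.398, 0.002]
force: [1.1, 0.9, -0.6]
width: 0.699
```

move_arm --pt "1.5 -4 -0.4 0 0 -4" --pt "1.5 -4 -0.4 0 0 -4" --pt "1.5 -4 -0.4 0 0 0" --pt "0 0 0 0 0 0" --pt "0 0 0 0 0 0" --pt "0 0 0 0 0 0"

```text
clock: 3.7
position: [0.4603, -0.159, 0.1696]
ee_rot: [-2.187, -2.254, -0.0]
force: [0.7, 0.3, 0.1]
width: 0.702
```

move_arm --pt "0.2 -1.5 -3.6 0 0 0" --pt "0.2 -1.5 -3.6 0 0 0" --pt "0 0 -3.2 0 0 0" --pt "0 0 -2 0 0 0" --pt "0 0 -1 0 0 0" --pt "0 0 -0.9 0 0 0" --pt "0 0 0 0 0 0" --pt "0 0 0 0 0 0"

```text
clock: 4.5
position: [0.4652, -0.1899, 0.0275]
ee_rot: [2.187, 2.254, 0.001]
force: [1.1, -0.1, 0.2]
width: 0.7
```

move_arm --pt "0 0 0 0 0 0" --pt "0 0 0 0 0 0" --pt "0 0 0 0 0 0" --pt "0 0 0 0 0 0" --pt "0 0 0 0 0 0" --pt "0 0 0 0 0 0" --grip 0 --force 40

```text
clock: 5.1
position: [0.4646, -0.1902, 0.0268]
ee_rot: [2.189, 2.254, 0.0]
force: [-0.0, -0.3, 1.1]
width: 0.28
```

move_arm --pt "0 0 1 0 0 0" --pt "0 0 2.5 0 0 0" --pt "0 0 3.5 0 0 0" --pt "0 0 4 0 0 0" --pt "0 0 4 0 0 0" --pt "0 0 3.5 0 0 0" --pt "0 0 1.5 0 0 0" --pt "0 0 0 0 0 0"

```text
clock: 5.9
position: [0.4656, -0.1908, 0.2293]
ee_rot: [2.186, 2.251, 0.004]
force: [0.1, -1.0, -1.3]
width: 0.285
```

move_arm --pt "0.2 1.2 0 0 0 -3" --pt "0.4 1.6 0 0 0 -5" --pt "0.5 1.8 0 0 0 -6" --pt "0.5 1.8 0 0 0 -6" --pt "0.5 1.8 0 0 0 -6" --pt "0.5 1.8 0 0 0 -6" --pt "0.5 1.8 0 0 0 -6" --pt "0.5 1.8 0 0 0 -6"

```text
clock: 6.7
position: [0.4999, -0.0534, 0.2258]
ee_rot: [-2.876, -1.263, 0.003]
force: [0.1, -0.5, -1.3]
width: 0.279
```

move_arm --pt "0.5 1.8 0 0 0 -6" --pt "0.5 1.8 0 0 0 -6" --pt "0.5 1.8 0 0 0 -6" --pt "0.5 1.8 0 0 0 -6" --pt "0.5 1.6 0 0 0 -6" --pt "0.5 1.4 0 0 0 -6" --pt "0.4 0.6 0 0 0 -6" --pt "0 0 0 0 0 -4"

```text
clock: 7.5
position: [0.5343, 0.0552, 0.2255]
ee_rot: [3.14, 0.042, -0.003]
force: [0.0, -0.3, -1.4]
width: 0.286
```

```bash
python3 - <<'E'
from h import *
import pickle
for i in range(3):cam('top')
cs={n:cam(n) for n in('side','top')}
pickle.dump(cs,open('c1.pkl','wb'))
s=monitor.observe();print(s['clock'],s['position'],s['ee_rot'],s['force'],s['width'],s['joints'])
def crop(n,x,y,w,h,s):
    return cv2.resize(cs[n][0][y:y+h,x:x+w,::-1],(w*s,h*s),interpolation=cv2.INTER_CUBIC)
a=crop('top',205,110,65,95,6);b=crop('side',250,150,65,95,6)
cv2.imwrite('pics/hook1.png',np.hstack([a,b]))
E
```

```text
7.75 [0.5341463  0.05352408 0.22627717] [ 3.14085699e+00  4.83049093e-02 -1.47384048e-03] [-0.41487905 -0.30711451  0.05162177] 0.2832768007116877 [-0.94663043  0.46056279  1.06570553  1.8686718  -0.45517117  1.08398242
 -1.24340696]
```

View pics/hook1.png

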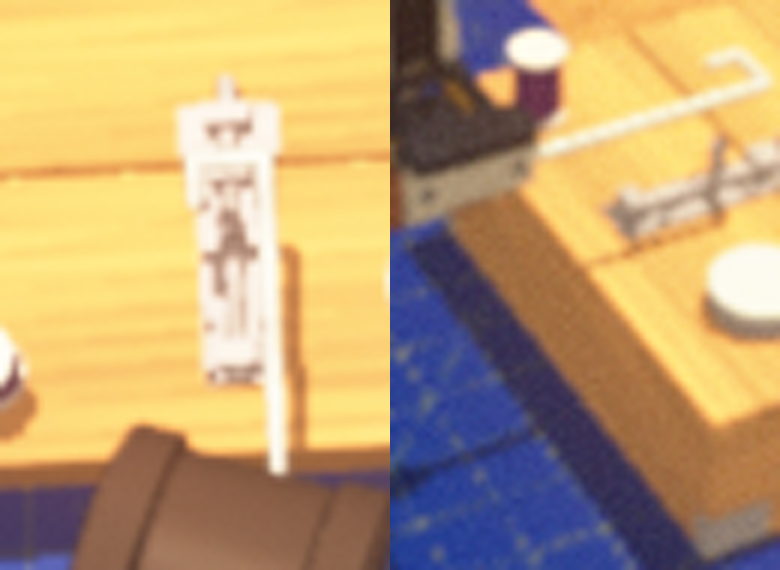

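```bash
python3 - <<'E'
from h import *
import pickle; cs=pickle.load(open('c1.pkl','rb')); T,S=cs['top'],cs['side']
ct=lambda x,y:[205+x/6-.42,110+y/6-.42]; cd=lambda x,y:[250+x/6-.42,150+y/6-.42]
print('corner',tri(T,[ct(270,157)],S,[cd(375,72)]), 'z free')
print('S corner/lip corner/lip tip @.218',atz(S,[cd(375,74),cd(352,52),cd(318,64)],.218).round(4))
print('T corner, shaft near @.218',atz(T,[ct(270,157),ct(279,470)],.218).round(4))
# expected
Y=np.radians(1.5);R=np.array([[np.cos(Y),-np.sin(Y)],[np.sin(Y),np.cos(Y)]])
tc=np.array([.5341,.0540])
for v in([.241,0],[.241,.034],[.221,.034]): p=np.r_[tc+R@v,.218]; print(v,p.round(4),((proj(T,p)[0]-[205,110]+.42)*6).round(),((proj(S,p)[0]-[250,150]+.42)*6).round())
for x in(.750,.754,.758):
  for z in (.145,.163): p=[x,.081,z];print(p,((proj(T,p)[0]-[205,110]+.42)*6).round(),((proj(S,p)[0]-[250,150]+.42)*6).round())
E
```

```text
corner (array([0.77442586, 0.05875183, 0.22492666]), np.float64(6.98673259738358e-05)) z free
S corner/lip corner/lip tip @.218 [[0.7787 0.0652 0.218 ]
 [0.7773 0.0916 0.218 ]
 [0.7521 0.0894 0.218 ]]
T corner, shaft near @.218 [[0.776  0.0592 0.218 ]
 [0.6268 0.0566 0.218 ]]
[0.241, 0] [0.775  0.0603 0.218 ] [268. 159.] [374.  80.]
[0.241, 0.034] [0.7741 0.0943 0.218 ] [196. 162.] [345.  51.]
[0.221, 0.034] [0.7541 0.0938 0.218 ] [197. 204.] [318.  59.]
[0.75, 0.081, 0.145] [236. 243.] [316. 166.]
[0.75, 0.081, 0.163] [233. 235.] [317. 144.]
[0.754, 0.081, 0.145] [236. 235.] [321. 165.]
[0.754, 0.081, 0.163] [233. 227.] [323. 142.]
[0.758, 0.081, 0.145] [236. 227.] [327. 163.]
[0.758, 0.081, 0.163] [233. 219.] [328. 140.]
```

move_arm --pt "0.3 0.4 0 0 0 0" --pt "0 0 0 0 0 0" --pt "0 0 -1.0 0 0 0" --pt "0 0 -1.5 0 0 0" --pt "0 0 -1.5 0 0 0" --pt "0 0 -1.0 0 0 0" --pt "0 0 -0.5 0 0 0" --pt "0 0 0 0 0 0"

```text
clock: 8.55
position: [0.5372, 0.0576, 0.1709]
ee_rot: [3.141, 0.045, -0.002]
force: [0.6, -0.1, -1.3]
width: 0.28
```

```bash
cat > look.py <<'E'
from h import *
import pickle,sys
k=sys.argv[1]
for i in range(2):cam('top')
cs={n:cam(n) for n in('side','top')}
pickle.dump(cs,open(f'c{k}.pkl','wb'))
s=monitor.observe();print(s['clock'],s['position'],s['ee_rot'],s['force'],s['width'],s['joints'])
def crop(n,x,y,w,h,s):
    return cv2.resize(cs[n][0][y:y+h,x:x+w,::-1],(w*s,h*s),interpolation=cv2.INTER_CUBIC)
a=crop('top',215,105,50,75,8);b=crop('side',275,145,50,75,8)
cv2.imwrite(f'pics/look{k}.png',np.hstack([a,b]))
p=s['position'];R=cv2.Rodrigues(s['ee_rot'])[0];Y=np.arctan2(R[0,1],-R[1,1]);print('yaw',np.degrees(Y))
M=np.array([[np.cos(Y),-np.sin(Y)],[np.sin(Y),np.cos(Y)]])
for v in([.241,0],[.241,.034],[.221,.034],[.237,.017]):
    q=np.r_[p[:2]+M@v,p[2]-.008]
    print(v,q.round(4),((proj(cs['top'],q)[0]-[215,105]+.44)*8).round(),((proj(cs['side'],q)[0]-[275,145]+.44)*8+[400,0]).round())
E
python3 look.py 2
```

```text
8.75 [0.5380154  0.05775851 0.17221639] [-3.14116712e+00 -4.59271735e-02 -1.36789388e-03] [-0.17223143 -0.0765374  -0.565965  ] 0.28480170238146496 [-0.8937686   0.5282406   0.99869698  1.9234612  -0.53469876  0.98237528
 -1.18798761]
yaw 1.6753318946625888
[0.241, 0] [0.7789 0.0648 0.1642] [274. 275.] [693. 233.]
[0.241, 0.034] [0.7779 0.0988 0.1642] [181. 279.] [656. 194.]
[0.221, 0.034] [0.7579 0.0982 0.1642] [183. 333.] [620. 206.]
[0.237, 0.017] [0.7744 0.0817 0.1642] [228. 288.] [668. 216.]
```

View pics/look2.png

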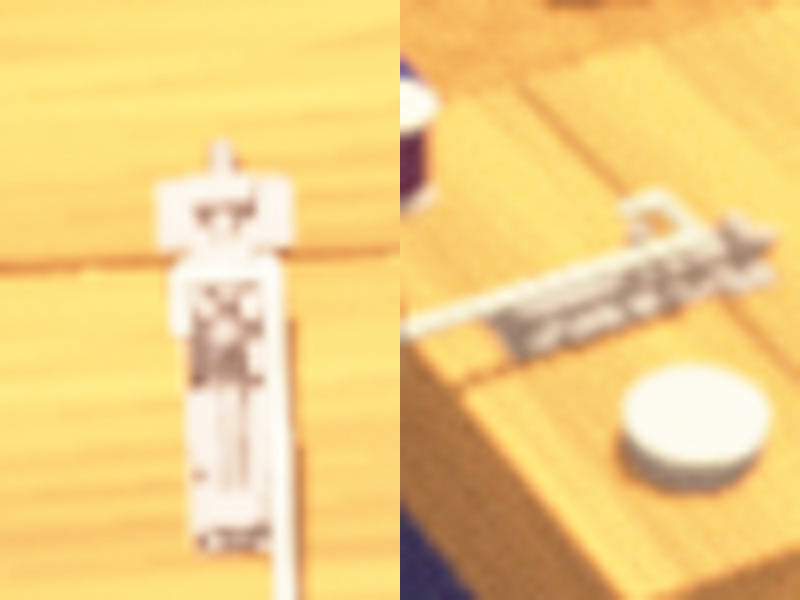

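The post head sits inside the hook opening: in the top view between lip x=180 and shaft x=275, and in the side view at (640,232). Next I lower onto it.

move_arm --pt "0 0 -0.4 0 0 0" --pt "0 0 -0.4 0 0 0" --pt "0 0 -0.3 0 0 0" --pt "0 0 -0.2 0 0 0" --pt "0 0 0 0 0 0" --pt "0 0 0 0 0 0"

```text
clock: 9.35
position: [0.5376, 0.0578, 0.1587]
ee_rot: [3.141, 0.046, -0.0]
force: [-0.2, -0.7, -1.4]
width: 0.275
```

move_arm --pt "-0.3 0 0 0 0 0" --pt "-0.3 0 0 0 0 0" --pt "0 0 0 0 0 0" --pt "0 0 0 0 0 0"

```text
clock: 9.75
position: [0.5315, 0.0579, 0.1588]
ee_rot: [-3.141, -0.046, -0.0]
force: [0.9, 0.2, -1.6]
width: 0.281
```

move_arm --pt "-0.2 0 0 0 0 0" --pt "-0.2 0 0 0 0 0" --pt "0 0 0 0 0 0" --pt "0 0 0 0 0 0"

```text
clock: 10.15
position: [0.5276, 0.0579, 0.1587]
ee_rot: [3.141, 0.046, -0.0]
force: [0.2, 1.4, -1.0]
width: 0.28
```

move_arm --pt "-0.2 0 0 0 0 0" --pt "-0.2 0 0 0 0 0" --pt "0 0 0 0 0 0" --pt "0 0 0 0 0 0"

```text
clock: 10.55
position: [0.5243, 0.0579, 0.159]
ee_rot: [3.141, 0.046, 0.002]
force: [3.5, -0.3, -1.5]
width: 0.281
```

move_arm --pt "-0.2 0 0 0 0 0" --pt "-0.2 0 0 0 0 0" --pt "0 0 0 0 0 0" --pt "0 0 0 0 0 0"

```text
clock: 10.95
position: [0.5204, 0.0579, 0.159]
ee_rot: [3.141, 0.046, 0.002]
force: [5.5, 1.0, -2.3]
width: 0.28
```

move_arm --pt "-0.2 0 0 0 0 0" --pt "-0.2 0 0 0 0 0" --pt "0 0 0 0 0 0" --pt "0 0 0 0 0 0"

```text
clock: 11.35
position: [0.5162, 0.0578, 0.159]
ee_rot: [3.141, 0.046, 0.002]
force: [5.2, -0.4, -1.8]
width: 0.277
```

move_arm --pt "-0.2 0 0 0 0 0" --pt "-0.2 0 0 0 0 0" --pt "-0.2 0 0 0 0 0" --pt "-0.2 0 0 0 0 0" --pt "0 0 0 0 0 0"

```text
clock: 11.85
position: [0.5081, 0.0577, 0.159]
ee_rot: [3.141, 0.046, 0.002]
force: [4.9, -0.4, -1.2]
width: 0.282
```

move_arm --pt "-0.2 0 0 0 0 0" --pt "-0.2 0 0 0 0 0" --pt "-0.2 0 0 0 0 0" --pt "-0.1 0 0 0 0 0" --pt "0 0 0 0 0 0"

```text
clock: 12.35
position: [0.5013, 0.0577, 0.159]
ee_rot: [3.141, 0.045, 0.002]
force: [5.4, -0.9, -2.5]
width: 0.28
```

move_arm --pt "-0.05 0 0 0 0 0" --pt "-0.05 0 0 0 0 0" --pt "0 0 0 0 0 0"

```text
clock: 12.65
position: [0.5004, 0.0577, 0.159]
ee_rot: [3.141, 0.045, 0.002]
force: [5.1, -0.6, -1.8]
width: 0.279
```

```bash
cat > lid.py <<'E'
from h import *
import pickle
ref=pickle.load(open('c2.pkl','rb'))
o=[]
for n,(x,y,w,h) in {'side':(300,145,75,50),'top':(183,72,120,50)}.items():
    a=cam(n)[0][y:y+h,x:x+w].astype(float);b=ref[n][0][y:y+h,x:x+w].astype(float)
    o.append(np.abs(cv2.blur(a,(3,3))-cv2.blur(b,(3,3))).mean().round(2))
s=monitor.observe();print(o,s['clock'],s['position'],s['force'])
E
python3 lid.py
```

```text
[np.float64(1.97), np.float64(0.35)] 12.75 [0.50039143 0.05763267 0.15900433] [ 5.68093484 -0.40081966 -1.28110959]
```

move_arm --pt "-0.1 0 0 0 0 0" --pt "-0.1 0 0 0 0 0" --pt "0 0 0 0 0 0" --pt "0 0 0 0 0 0"

```text
clock: 13.15
position: [0.4983, 0.0576, 0.159]
ee_rot: [3.141, 0.045, 0.002]
force: [4.9, -1.1, -1.3]
width: 0.28
```

move_arm --pt "-0.1 0 0 0 0 0" --pt "0 0 0 0 0 0" --pt "0 0 0 0 0 0" --pt "0 0 0 0 0 0"

```text
clock: 13.55
position: [0.4973, 0.0576, 0.159]
ee_rot: [3.141, 0.045, 0.002]
force: [5.4, -0.4, -1.1]
width: 0.278
```

```bash
python3 lid.py
```

```text
[np.float64(1.99), np.float64(0.41)] 13.65 [0.49735737 0.05761427 0.15898798] [ 5.15822149 -0.35068336 -2.05585514]
```

move_arm --pt "-0.05 0 0 0 0 0" --pt "-0.05 0 0 0 0 0" --pt "-0.05 0 0 0 0 0" --pt "0 0 0 0 0 0" --pt "0 0 0 0 0 0" --pt "0 0 0 0 0 0" --pt "0 0 0 0 0 0"

```text
clock: 14.35
position: [0.4959, 0.0576, 0.159]
ee_rot: [3.141, 0.045, 0.002]
force: [5.6, -0.1, -2.0]
width: 0.28
```

```bash
python3 lid.py
```

```text
[np.float64(2.06), np.float64(0.42)] 14.45 [0.4959128  0.05759853 0.15902898] [ 4.23206331 -1.03869533 -1.89859213]
```

move_arm --pt "-0.05 0 0 0 0 0" --pt "-0.05 0 0 0 0 0" --pt "-0.05 0 0 0 0 0" --pt "0 0 0 0 0 0" --pt "0 0 0 0 0 0" --pt "0 0 0 0 0 0" --pt "0 0 0 0 0 0"

```text
clock: 15.15
position: [0.4944, 0.0576, 0.159]
ee_rot: [3.141, 0.045, 0.002]
force: [5.6, -0.2, -1.1]
width: 0.28
```

```bash
python3 lid.py
```

```text
[np.float64(2.04), np.float64(0.45)] 15.25 [0.49436986 0.05758718 0.1590126 ] [ 5.07378785  0.13603854 -1.44159654]
```

move_arm --pt "-0.05 0 0 0 0 0" --pt "-0.05 0 0 0 0 0" --pt "-0.05 0 0 0 0 0" --pt "0 0 0 0 0 0" --pt "0 0 0 0 0 0" --pt "0 0 0 0 0 0" --pt "0 0 0 0 0 0"

```text
clock: 15.95
position: [0.4929, 0.0576, 0.159]
ee_rot: [3.141, 0.045, 0.002]
force: [5.2, -1.4, -2.2]
width: 0.282
```

```bash
python3 lid.py
```

```text
[np.float64(2.08), np.float64(0.47)] 16.05 [0.49289257 0.05757357 0.15900966] [ 5.14914553 -1.06209883 -2.24105625]
```

move_arm --pt "-0.05 0 0 0 0 0" --pt "-0.05 0 0 0 0 0" --pt "-0.05 0 0 0 0 0" --pt "0 0 0 0 0 0" --pt "0 0 0 0 0 0" --pt "0 0 0 0 0 0" --pt "0 0 0 0 0 0"

```text
clock: 16.75
position: [0.4913, 0.0576, 0.159]
ee_rot: [3.141, 0.045, 0.002]
force: [5.8, 0.5, -0.7]
width: 0.281
```

```bash
python3 lid.py
```

```text
[np.float64(2.13), np.float64(0.5)] 16.85 [0.49136169 0.05755889 0.15900407] [ 6.00932372 -0.17817503 -0.87893151]
```

move_arm --pt "-0.05 0 0 0 0 0" --pt "-0.05 0 0 0 0 0" --pt "-0.05 0 0 0 0 0" --pt "0 0 0 0 0 0" --pt "0 0 0 0 0 0" --pt "0 0 0 0 0 0" --pt "0 0 0 0 0 0"

```text
clock: 17.55
position: [0.4898, 0.0576, 0.159]
ee_rot: [3.141, 0.045, 0.002]
force: [5.3, -0.3, -1.6]
width: 0.282
```

```bash
python3 lid.py
```

```text
[np.float64(2.15), np.float64(0.52)] 17.65 [0.4898668  0.05750398 0.15900774] [ 5.18073738 -0.15238036 -2.00666474]
```

move_arm --pt "-0.05 0 0 0 0 0" --pt "-0.05 0 0 0 0 0" --pt "-0.05 0 0 0 0 0" --pt "0 0 0 0 0 0" --pt "0 0 0 0 0 0" --pt "0 0 0 0 0 0" --pt "0 0 0 0 0 0"

```text
clock: 18.35
position: [0.4883, 0.0575, 0.159]
ee_rot: [3.141, 0.045, 0.002]
force: [5.3, -0.8, -1.9]
width: 0.282
```

```bash
python3 lid.py
```

```text
[np.float64(2.18), np.float64(0.54)] 18.45 [0.4883248  0.05755455 0.15900075] [ 5.02723691e+00  4.21965141e-04 -1.52837699e+00]
```

move_arm --pt "-0.05 0 0 0 0 0" --pt "-0.05 0 0 0 0 0" --pt "-0.05 0 0 0 0 0" --pt "0 0 0 0 0 0" --pt "0 0 0 0 0 0" --pt "0 0 0 0 0 0" --pt "0 0 0 0 0 0"

```text
clock: 19.15
position: [0.4863, 0.0577, 0.1588]
ee_rot: [3.141, 0.045, 0.0]
force: [3.4, -0.4, -1.6]
width: 0.279
```

```bash
python3 lid.py
```

```text
[np.float64(4.58), np.float64(1.46)] 19.25 [0.48623646 0.05767568 0.1588023 ] [ 4.06430382 -0.27298617 -1.55024359]
```

Lid is rising; hold still.

move_arm --pt "0 0 0 0 0 0" --pt "0 0 0 0 0 0" --pt "0 0 0 0 0 0" --pt "0 0 0 0 0 0" --pt "0 0 0 0 0 0" --pt "0 0 0 0 0 0" --pt "0 0 0 0 0 0" --pt "0 0 0 0 0 0"

```text
clock: 20.05
position: [0.4861, 0.0578, 0.1588]
ee_rot: [3.141, 0.046, 0.0]
force: [4.0, -2.0, -1.1]
width: 0.28
```

move_arm --pt "0 0 0 0 0 0" --pt "0 0 0 0 0 0" --pt "0 0 0 0 0 0" --pt "0 0 0 0 0 0" --pt "0 0 0 0 0 0" --pt "0 0 0 0 0 0" --pt "0 0 0 0 0 0" --pt "0 0 0 0 0 0"

```text
clock: 20.85
position: [0.4861, 0.0579, 0.1587]
ee_rot: [3.141, 0.046, -0.0]
force: [4.6, -1.5, -1.3]
width: 0.281
```

```bash
python3 lid.py; python3 look.py 3; python3 - <<'E'
import pickle,cv2
c=pickle.load(open('c3.pkl','rb'));cv2.imwrite('pics/side3.png',cv2.resize(c['side'][0][100:310,200:420,::-1],None,fx=3,fy=3,interpolation=2)[:600])
E
```

```text
[np.float64(16.68), np.float64(4.93)] 20.95 [0.48612957 0.05783065 0.15874359] [ 3.94899696 -1.698541    0.22681777]
21.15 [0.48613951 0.05783402 0.15874821] [3.14124434e+00 4.59362161e-02 1.98710092e-05] [ 4.24305496 -0.76119745 -1.31013695] 0.28089472829908957 [-0.97141168  0.46611459  1.02816295  2.05758162 -0.51438893  0.89820421
 -1.19740566]
yaw 1.6756185952690785
[0.241, 0] [0.727  0.0649 0.1507] [278. 421.] [595. 284.]
[0.241, 0.034] [0.726  0.0989 0.1507] [186. 426.] [559. 245.]
[0.221, 0.034] [0.7061 0.0983 0.1507] [188. 479.] [522. 257.]
[0.237, 0.017] [0.7225 0.0818 0.1507] [232. 434.] [570. 267.]
```

View pics/side3.png

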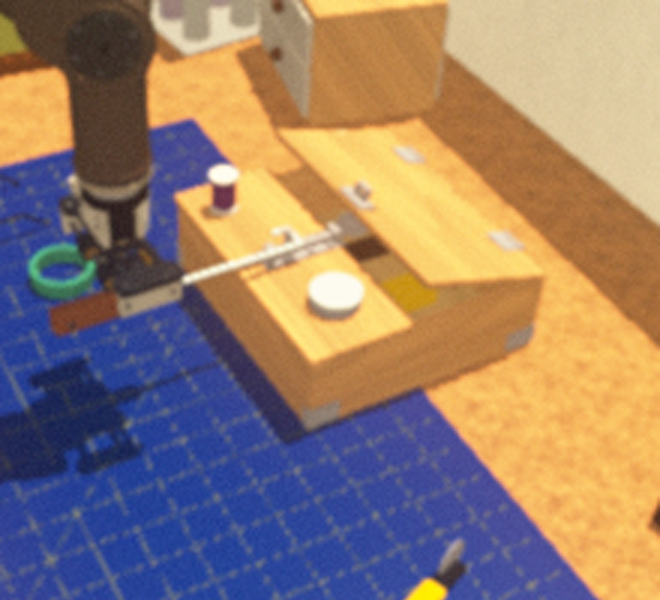

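The lid is up (its raised panel spans x=300–540 in the view), and the bolt is drawn. Now I unhook, lift, and turn back to the rod's original place.

move_arm --pt "0.3 0 0 0 0 0" --pt "0.4 0 0 0 0 0" --pt "0.1 0 0 0 0 0" --pt "0 0 0 0 0 0" --pt "0 0 0.5 0 0 0" --pt "0 0 1 0 0 0" --pt "0 0 1.5 0 0 0" --pt "0 0 2 0 0 0"

```text
clock: 21.95
position: [0.4939, 0.0576, 0.21]
ee_rot: [3.141, 0.045, -0.001]
force: [-0.3, 0.3, -1.0]
width: 0.281
```

move_arm --pt "0 0 2 0 0 0" --pt "-1 -0.5 1 0 0 3" --pt "-0.5 -1.8 0 0 0 6" --pt "-0.2 -1.8 0 0 0 6" --pt "-0.2 -1.8 0 0 0 6" --pt "-0.2 -1.8 0 0 0 6" --pt "-0.2 -1.8 0 0 0 6" --pt "-0.2 -1.8 0 0 0 6"

```text
clock: 22.75
position: [0.4692, -0.0562, 0.24]
ee_rot: [2.943, 1.098, 0.002]
force: [0.5, -0.1, -1.2]
width: 0.279
```

move_arm --pt "-0.2 -1.8 0 0 0 6" --pt "-0.1 -1.8 0 0 0 6" --pt "-0.1 -1.8 0 0 0 6" --pt "-0.1 -1.8 0 0 0 6" --pt "0 -1.8 0 0 0 6" --pt "0 -1.8 0 0 0 6" --pt "0 -1.8 0 0 0 6" --pt "0 -0.5 0 0 0 6"

```text
clock: 23.55
position: [0.4639, -0.1888, 0.2402]
ee_rot: [2.244, 2.196, -0.0]
force: [-0.2, 0.6, -2.6]
width: 0.279
```

move_arm --pt "0 0 0 0 0 3" --pt "0 0 0 0 0 0" --pt "0 0 0 0 0 0"

```text
clock: 23.85
position: [0.4642, -0.1863, 0.2395]
ee_rot: [2.19, 2.251, 0.001]
force: [-0.3, 0.1, -1.3]
width: 0.281
```

move_arm --pt "0 0 -2 0 0 0" --pt "0 0 -3.5 0 0 0" --pt "0 0 -4 0 0 0" --pt "0 0 -4 0 0 0" --pt "0 0 -3.5 0 0 0" --pt "0 0 -2 0 0 0" --pt "0 0 -1 0 0 0" --pt "0 0 0 0 0 0"

```text
clock: 24.65
position: [0.4639, -0.186, 0.0382]
ee_rot: [-2.189, -2.252, 0.002]
force: [-0.5, 0.0, -0.6]
width: 0.279
```

move_arm --pt "0 0 -0.5 0 0 0" --pt "0 0 -0.3 0 0 0" --pt "0 0 -0.2 0 0 0" --pt "0 0 -0.1 0 0 0" --pt "0 0 0 0 0 0" --pt "0 0 0 0 0 0"

```text
clock: 25.25
position: [0.4642, -0.1862, 0.0279]
ee_rot: [2.189, 2.253, 0.0]
force: [-0.4, 0.9, -1.2]
width: 0.28
```

move_arm --pt "0 0 -0.05 0 0 0" --pt "0 0 -0.05 0 0 0" --pt "0 0 0 0 0 0" --pt "0 0 0 0 0 0"

```text
clock: 25.65
position: [0.4642, -0.1862, 0.0268]
ee_rot: [2.189, 2.254, 0.0]
force: [0.6, 0.3, 0.2]
width: 0.281
```

move_arm --pt "0 0 0 0 0 0" --pt "0 0 0 0 0 0" --pt "0 0 0 0 0 0" --pt "0 0 0 0 0 0" --pt "0 0 0 0 0 0" --grip 0.7

```text
clock: 26.15
position: [0.4641, -0.1862, 0.0267]
ee_rot: [2.189, 2.254, 0.0]
force: [-0.8, 0.6, -0.2]
width: 0.665
```

move_arm --pt "0 0 1 0 0 0" --pt "0 0 2 0 0 0" --pt "0 0 3 0 0 0" --pt "0 0 4 0 0 0" --pt "0 0 4 0 0 0" --pt "0 0 4 0 0 0" --pt "0 0 3 0 0 0" --pt "0 0 0 0 0 0"

```text
clock: 26.95
position: [0.4658, -0.1874, 0.241]
ee_rot: [2.185, 2.249, 0.007]
force: [0.2, 0.3, -1.2]
width: 0.699
```

```bash
python3 lid.py; python3 - <<'E'
from h import *
s,t=cam('side'),cam('top')
cv2.imwrite('pics/end.png',np.hstack([cv2.resize(t[0][:,80:480,::-1],(400,420)),s[0][60:480,120:520,::-1][:420].copy() if s[0].shape[0]>=480 else cv2.copyMakeBorder(s[0][60:,120:520,::-1],0,60,0,0,0)]))
st=monitor.observe();print(st['position'],st['force'],st['width'])
E
```

```text
[np.float64(16.63), np.float64(6.5)] 27.05 [ 0.4642127  -0.18605314  0.23742459] [-1.51631149  0.17027547  0.1087405 ]
[ 0.46343393 -0.18578964  0.23598765] [-0.50207285  0.03173873 -0.92585004] 0.6988992836604817
```

View pics/end.png

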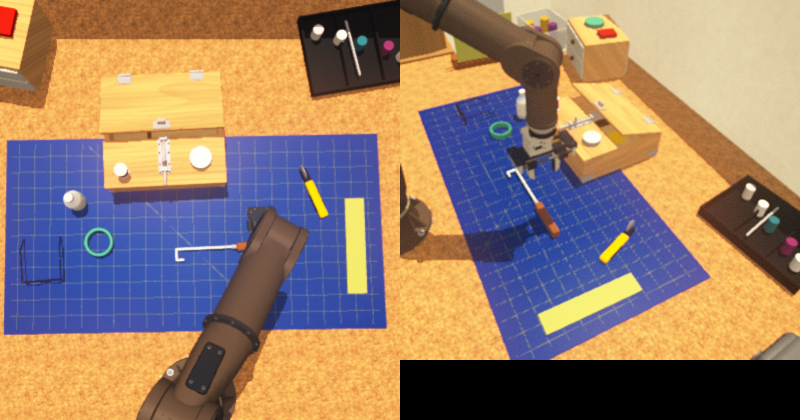

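The rod lies on the mat with the hook at (180,253) in the left half. The lid is up, the bystanders look unmoved, and the gripper is clear. I'm handing in.

```bash
python3 -c "
from cell import workorder; print(workorder.sign_off())"
```

```text
the job is handed in; nothing more can be done
None
```

The job is done and handed in; the system gives no verdict, so what follows rests on my own checks.

- **Rod picked up:** I gripped the rod 20 mm ahead of its handle centre at 40 N, lifted it and turned it to the chest.
- **Bolt drawn:** I lowered the hook over the post and drew the bolt in small steps. The wrist sensor read about 5 N along the pull throughout, 6 N at most. The lid came free after about 39 mm, and I went no further, so the stop was not reached.
- **Rod laid down:** I unhooked the rod, laid it back about where it first lay on the mat, and opened the gripper only at table height.

**Last checks:** The final pictures show the lid raised, the rod lying flat on the mat with handle and hook both on it, and the gripper clear about 0.2 m above. The spool, tin and other items look unmoved by eye. I did not measure the final heights of the lid edge or the hook.

**Disagreement:** The two camera views first put the post about 10 mm apart in x. I had taken the shaded side of the post for its head in the top view. A closer look at the hook and post together settled it at about x = 0.757 m, and the hook caught there.

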